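# Let a tin out of the pantry can dispenser with its rocker lever

### The arm

A 6-joint arm with a two-finger parallel gripper is mounted at the origin on a cart in front of the work surface, level with it; the furniture and walls round the work are solid. World frame = base frame: x ahead of the robot, y to its left, z up, the work surface at z = 0. Lengths are in m, angles in rad, forces in N, time in s.
With the tool pointing down it reaches from about 0.35 to 1 m from the base axis. Payload 7.1 kg.
Tool frame: the origin (TCP) lies between the finger pads; the fingertips stand 22 mm ahead of it and the grasp point (between the pads) lies 3 mm ahead of it; z points along the fingers, y is the line along which they close (so a half turn about z gives the same grasp; the last joint's range is limited). The gripper opens to 85 mm and grips with 20 to 120 N. Pads are 22 mm wide; open, the fingers measure 114 mm over their backs; the gripper's body (76 mm by 85 mm) begins 54 mm behind the grasp point. The pads swing forward as they close: fully open they stand 13 mm farther back than shut.
Start: joints at [1.278, 0.423, 1.63, -0, 1.089, -0.019], TCP at [0.169, 0.602, 0.253] pointing down, gripper open.
Joint ranges: [-3, 3], [-0.9, 2.11], [0.09, 2.58], [-1.31, 4.45], [0.11, 2.69], [-2.54, 2.54]. Speed limits (rad/s): [2.39, 2.39, 3.01, 3.14, 3.14, 3.14].

### API

Orientations are given as a rotation vector (axis times angle).
In Python, from rig import manip gives the robot as it stands. The module is installed in compiled form; this text tells all that it offers. Calls block until the motion is done:
- manip.move_to(position, orientation): joint-space move of the TCP to a pose.
- manip.servo_line(position, orientation=None, rate=0.15): straight line of the TCP; orientation=None keeps the orientation; rate is the mean speed in m/s.
- manip.set_joints(angles): joint-space move.
- manip.command_gripper(opening, f_grip=None): finger opening in m; f_grip is the grip in N (None keeps the last); returns when the fingers have stopped.
- manip.hold(seconds).
- manip.solve_ik(position, orientation): joint angles nearest the present ones, or None.
- manip.camera(name): name is "scene" or "top" or "wrist"; returns a dict with "image" (384x512x3 uint8, red, green, blue), "fx", "fy", "cx", "cy" (pixels), "cam_to_world" (4x4, takes a point from camera to world coordinates); the wrist camera has in their place "mount" (4x4, takes a point from camera to tool coordinates, whose origin is the TCP and whose axes are the flange's). Camera axes: x right, y down, z forward; pixel columns grow to the right and rows downward; lengths in m; the calibration is good to about 2 mm. A picture is of the moment at which its call begins: read the wrist's pose just before it. There is no depth.
A pose or a line that the arm cannot do raises manip.IKError and nothing moves.
- manip.sign_off(): hands the job in; it is judged then, once.
Readings, each from a call of its own:
- manip.get_time(): time.
- manip.get_joint_positions(): joint angles.
- manip.get_joint_vel(): joint speeds.
- manip.get_tau(): joint torques, N m.
- manip.get_position(): TCP position.
- manip.get_ee_rot(): TCP orientation.
- manip.get_contact_force(): force on the tool from outside, world axes, zero at the start.
- manip.get_torque(): the same for the moment, N m.
- manip.get_width(): finger opening in m.
- manip.get_grip_force(): force on a finger pad.
Only numpy, scipy, OpenCV 4.12 (cv2) and the standard library are available. Lean on these libraries where they do the work, as an engineer would, in place of code of your own. Each camera call takes 0.05 s, during which the arm holds its last target. There are 200 camera calls.

### The job

Press down the paddle of the can dispenser's rocker lever with the fingers so that the gate at its other end lifts and the tin rolls down into the catch end of the lane; keep it pressed until the tin has arrived, then let the lever come back up so that the gate is shut behind the tin. Do not touch, pick up or push the tin or the gate themselves, and leave the spice jar, the jam jar and the mug where they stand.

Things in the scene. Friction and masses are not known exactly. Their poses are not given: they have to be found in the camera images.
- rack: White can dispenser, fixed to the worktop: a lane 47 wide, 220 long, sloping 8 deg down along its +x, low side walls, end walls. Origin on the worktop; x down the lane, z up. Lane from x -55 to +165 mm. Two posts at x -55, y +-44, 110 high carry the lever axle (height 96). Lever overhangs the upper end, outermost at x -168; whole thing 337 long, 102 wide.
- lever (a joint): Rocker lever angle, rad. 0 = at rest, gate shut (a light spring brings it back to 0); grows as the paddle is pressed down; hard stop at 0.66. The gate clears the tin from about 0.5. The push at the paddle is about 2.5 N at first and 7 N at the stop.
- paddle (a point): Centre of the top of the paddle, a grey tongue with black ribbed pad, 34 (along the lane) x 32 mm, about 103 mm above the worktop at rest, 95 mm from the axle. Pressed to the stop this point is about 58 mm lower, 15 mm nearer to the axle, and the paddle leans 38 deg, its outer edge lowest, 25 mm above the worktop. Nothing lies under it.
- gate_edge (a point): Middle of the lower edge of the gate, an aluminium plate 76 wide, 48 high, 4 thick, hung across the lane at the other end of the lever, 102 mm from the axle. At rest 59 mm above the worktop, in front of the tin; it rises about 70 mm.
- tin_mid (a point): Centre of the tin, 86 mm diameter, 40 mm wide, 0.23 kg, standing on its rim like a wheel in the lane (its axis across the lane), leaning against the gate. Freed, it rolls to the lower end wall in about 0.6 s.
- tray (a point): Where the centre of the tin rests at the catch end: against the lower end wall of the lane, 58 mm above the worktop, 120 mm down the lane from its first place.
- spice_mid (a point): Middle of a spice jar, 47 diameter, 98 high, standing loose on the worktop; to be left alone.
- jam_mid (a point): Middle of a squat jam jar, 68 diameter, 84 high, standing loose on the worktop; to be left alone.
- mug_mid (a point): Middle of a white mug, 78 diameter (112 with its handle), 102 high, standing loose on the worktop; to be left alone.

How it is judged:
By the outcome, as a careful person would: the job done as asked, in the order asked, and still so for the second after the job is handed in, with the robot touching nothing.
It also fails if it takes over 32 s, if anything falls off the work surface, if the arm or the gripper's body presses on something with over 40 N, if the wrist force passes 120 N, or if a joint passes its speed limit or range.

## Working session

There is one attempt and no reset: what is moved stays moved. The work goes in short steps, each a Python script; the robot and the scene stay as the last script left them, time stands still between calls to the robot, and variables do not carry over. Pictures are saved under pics/ and viewed, at most 10 in all, crops included, and the job is handed in when it is done.

```bash
mkdir -p pics
python3 - <<'E'
from rig import manip
import cv2,numpy as np
np.set_printoptions(precision=4,suppress=True)
for n in("scene","top"):
    c=manip.camera(n);cv2.imwrite(f"pics/{n}0.png",cv2.cvtColor(cv2.resize(c["image"],(768,576)),cv2.COLOR_RGB2BGR))
    np.savez(n+".npz",**c);print(n,c["fx"],c["fy"],c["cx"],c["cy"],c["cam_to_world"])
print(manip.get_time(),manip.get_ee_rot())
E
```

```text
scene 440.9783987784015 440.9783987784015 262.880095423075 186.95631198847175 [[ 0.6794 -0.5584  0.476  -0.0269]
 [-0.7337 -0.5103  0.4487 -0.5711]
 [-0.0076 -0.6541 -0.7564  0.9116]
 [ 0.      0.      0.      1.    ]]
top 399.34743020368785 399.34743020368785 254.2588814012933 194.68104531918578 [[ 0.0007 -0.976   0.218   0.2982]
 [-1.     -0.0006  0.0007 -0.1132]
 [-0.0006 -0.218  -0.976   1.0805]
 [ 0.      0.      0.      1.    ]]
0.1 [-0.4287 -3.112   0.0022]
```

View pics/scene0.png

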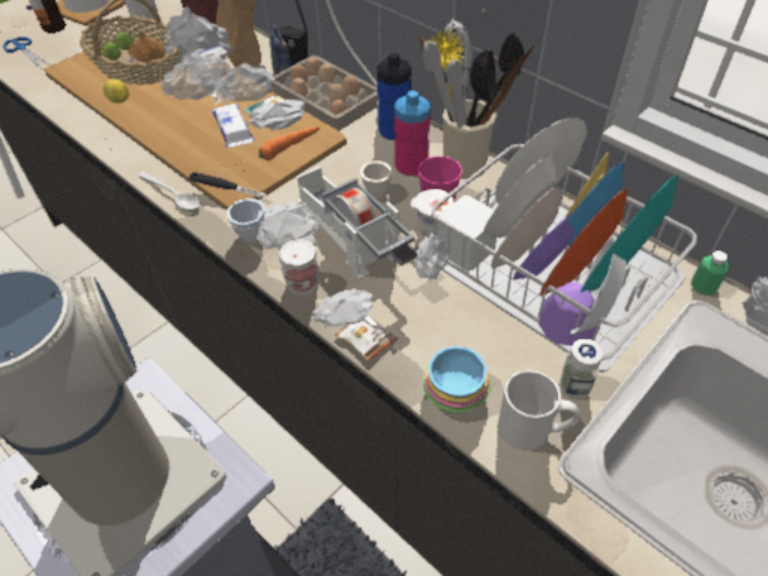

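View pics/top0.png

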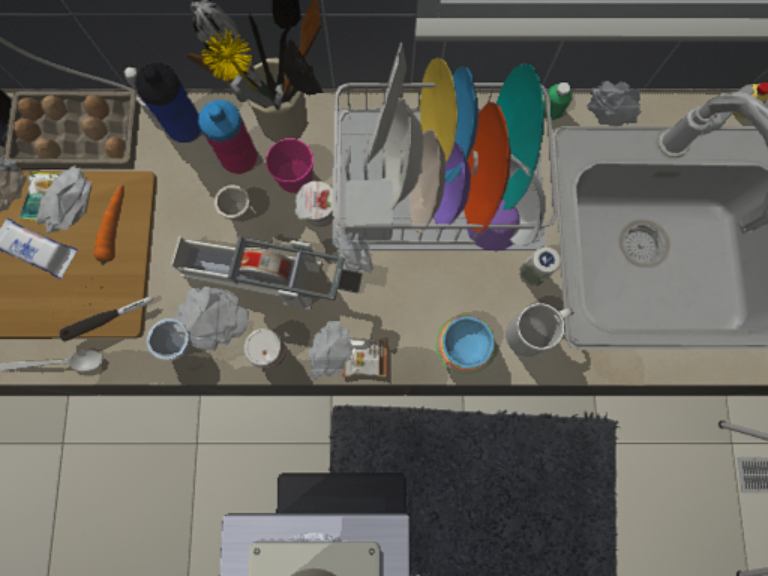

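The rack's lane runs image-left (+y) in the top view. The paddle is at about (348,280) there and (403,250) in the scene view, beside a crumpled foil. I'll zoom in.

Run:
```python
import cv2,numpy as np
t=np.load("top.npz")["image"][145:215,105:265];s=np.load("scene.npz")["image"][100:190,190:310]
a=cv2.resize(t,(800,350),interpolation=cv2.INTER_CUBIC);cv2.imwrite("pics/t1.png",a[:,:,::-1])
cv2.imwrite("pics/s1.png",cv2.resize(s,(720,540),interpolation=cv2.INTER_CUBIC)[:,:,::-1])
```

```text
(no output)
```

View pics/t1.png

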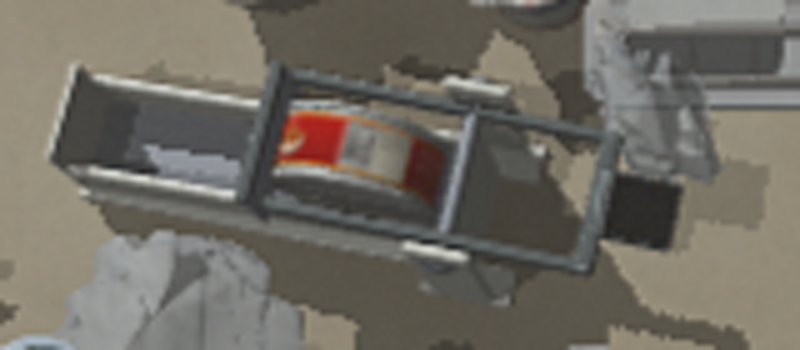

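View pics/s1.png

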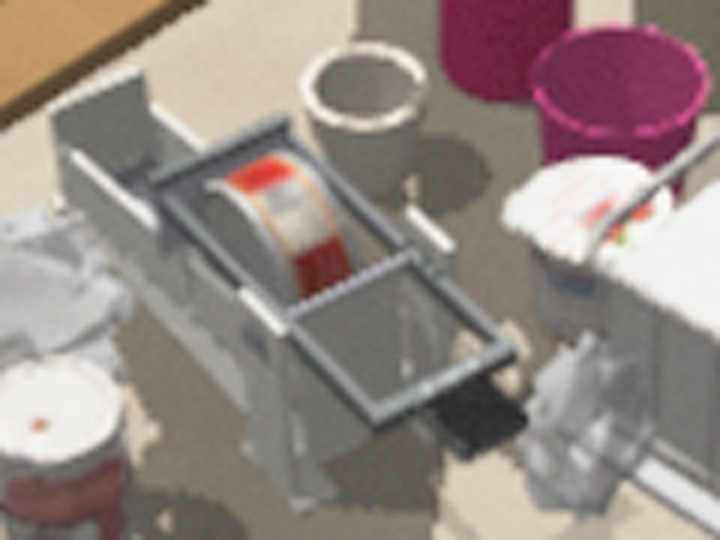

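```bash
cat > h.py <<'E'
import numpy as np
C={n:np.load(n+".npz") for n in("top","scene")}
def ray(n,u,v):
    c=C[n];M=c["cam_to_world"];d=M[:3,:3]@np.array([(u-c["cx"])/c["fx"],(v-c["cy"])/c["fy"],1]);return M[:3,3],d
def plane(n,u,v,z):
    o,d=ray(n,u,v);return o+d*(z-o[2])/d[2]
def tri(p,q):
    a,d=ray("top",*p);b,e=ray("scene",*q);t=np.linalg.lstsq(np.c_[d,-e],b-a,rcond=None)[0]
    P,Q=a+d*t[0],b+e*t[1];return (P+Q)/2,np.linalg.norm(P-Q)
T=lambda u,v:((u+.5)/5-.5+105,(v+.5)/5-.5+145)
S=lambda u,v:((u+.5)/6-.5+190,(v+.5)/6-.5+100)
E
python3 - <<'E'
from h import *
np.set_printoptions(precision=4,suppress=True)
print("paddle",tri(T(643,212),S(475,415)),plane("top",*T(643,212),.103),plane("scene",*S(475,415),.103))
print("posts",plane("top",*T(478,88),.11),plane("top",*T(435,252),.11),plane("scene",*S(430,229),.11),plane("scene",*S(264,312),.11))
print("frame cross",tri(T(598,200),S(445,387)))
print("foil top",tri(T(625,45),S(590,350)), tri(T(710,175),S(560,500)))
print("dishrack corner",plane("top",247/768*512,0,0), tri((337/1.5,246/1.5),(440/1.5,205/1.5)), plane("top",350/1.5,246/1.5,.12),plane("top",350/1.5,246/1.5,.03))
E
```

```text
paddle (array([ 0.5373, -0.0596,  0.1009]), np.float64(0.0012037187164867813)) [ 0.5363 -0.0594  0.103 ] [ 0.5363 -0.0613  0.103 ]
posts [0.5992 0.0247 0.11  ] [0.514  0.0435 0.11  ] [0.6016 0.0251 0.11  ] [0.5151 0.0423 0.11  ]
frame cross (array([ 0.5445, -0.0362,  0.096 ]), np.float64(0.0005552305366774174))
foil top (array([ 0.6377, -0.044 ,  0.0552]), np.float64(0.006535590065926376)) (array([ 0.5669, -0.0893,  0.0466]), np.float64(0.008526110307705033))
dishrack corner [1.1599 0.1668 0.    ] (array([ 0.5966, -0.0572,  0.1627]), np.float64(0.04720421584797526)) [ 0.5915 -0.0599  0.12  ] [ 0.6189 -0.0549  0.03  ]
```

```bash
cat >> h.py <<'E'
from scipy.spatial.transform import Rotation as R
PAD=np.array([.5367,-.060]);u=np.array([-.205,-.979,0]);u/=np.linalg.norm(u);Z=np.array([0,0,1.])
w=np.cross(u,Z);w=w if w[0]>0 else -w
AX=np.r_[PAD,.096]-.095*u
def pose(th,lift=0,k=.75):
    """TCP pose with the fingertips on the paddle at lever angle th"""
    a=k*th;z=-np.cos(a)*Z-np.sin(a)*u
    p=AX+u*(.095*np.cos(th)+.007*np.sin(th))+Z*(.007*np.cos(th)-.095*np.sin(th))
    p=p+u*.002-z*(.022+lift+.011*np.tan(abs(th-a)))
    return p,R.from_matrix(np.c_[np.cross(w,z),w,z]).as_rotvec()
E
python3 - <<'E'
from h import *
from rig import manip
import cv2
np.set_printoptions(precision=4,suppress=True)
manip.command_gripper(0.0,20)
manip.move_to(*pose(0,.08))
print(manip.get_time(),manip.get_joint_positions(),manip.get_contact_force())
manip.servo_line(pose(0,.012)[0],rate=.1)
print(manip.get_time(),manip.get_position(),pose(0,.012),manip.get_contact_force())
c=manip.camera("scene")["image"][80:190,190:335]
t=manip.camera("top")["image"][135:225,105:265]
cv2.imwrite("pics/a.png",np.vstack([cv2.resize(c,(440,334)),cv2.resize(t,(440,248))])[:,:,::-1])
E
```

```text
3.55 [-0.1359  0.3634  1.856   0.0002  0.9221  0.0694] [ 0.7851  0.3586 -0.665 ]
4.3833 [ 0.5367 -0.062   0.1373] (array([ 0.5363, -0.062 ,  0.137 ]), array([2.4385, 1.9808, 0.    ])) [0.4321 0.0854 0.0291]
```

View pics/a.png

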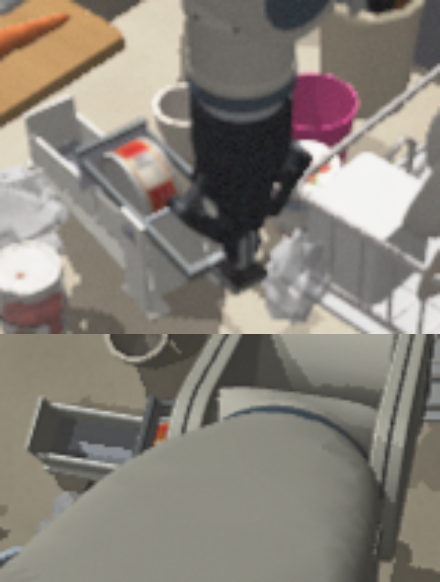

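The closed fingers stand centred over the paddle, at about (243,275). The right knuckle is close to the foil and the dish-rack corner near (300,190), so I'll check that clearance in the earlier pictures.

Run:
```python
from h import *
import cv2
s=C["scene"]["image"][120:220,260:400];t=C["top"]["image"][110:180,205:305]
cv2.imwrite("pics/r.png",np.hstack([cv2.resize(s,(420,300)),np.vstack([cv2.resize(t,(380,266)),np.zeros((34,380,3),np.uint8)])])[:,:,::-1])
```

```text
(no output)
```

View pics/r.png

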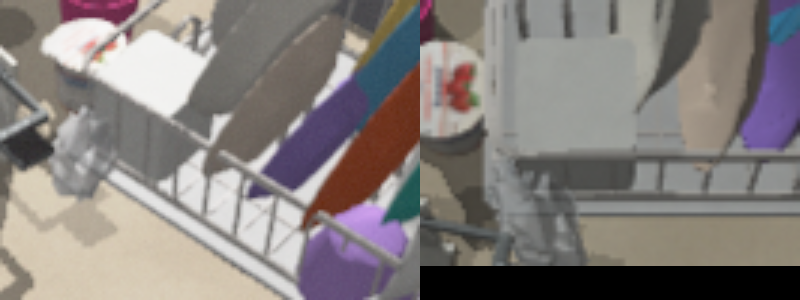

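The rack's front rim is at x≈0.62, about 80 mm from the paddle, and the foil is only about 55 mm high. The stroke is clear, so I'll press.

Run:
```python
from h import *
from rig import manip
import cv2
np.set_printoptions(precision=4,suppress=True)
for th in(0,.15,.3,.45,.55,.6):
    p,r=pose(th); manip.servo_line(p,r,rate=.06)
    f=manip.get_contact_force(); print(th,manip.get_time(),manip.get_position()-p,f)
    if np.linalg.norm(f)>20: break
manip.hold(1.2)
print(manip.get_time(),manip.get_contact_force())
c=manip.camera("scene")["image"][80:190,190:335]
t=manip.camera("top")["image"][135:225,105:265]
cv2.imwrite("pics/b.png",np.vstack([cv2.resize(c,(440,334)),cv2.resize(t,(440,248))])[:,:,::-1])
```

```text
0 4.8333 [-0.0001  0.     -0.0003] [0.4474 0.5674 1.1421]
0.15 5.2167 [-0.0003 -0.0006 -0.    ] [-1.4849 -1.671   1.6672]
0.3 5.6 [-0.0003 -0.0001 -0.    ] [ 0.3193 -0.6654 -0.5762]
0.45 5.9833 [-0.0004  0.     -0.    ] [-0.4144 -0.6719 -0.1099]
0.55 6.2917 [0.0001 0.     0.0005] [-1.7333 -0.5693  5.6859]
0.6 6.5417 [0.0003 0.     0.0007] [-0.3415 -1.179   5.9668]
7.7417 [-1.1121 -2.6808  5.4869]
```

View pics/b.png

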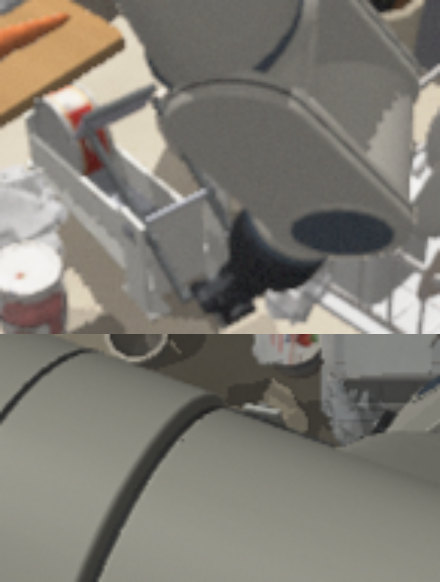

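The gate is up, near (120,110), and the tin at about (70,125) is against the lower end wall. I'll let the lever up slowly and retreat.

Run:
```python
from h import *
from rig import manip
import cv2
np.set_printoptions(precision=4,suppress=True)
for th,l in((.45,0),(.3,0),(.15,0),(0,0),(0,.03),(0,.12)):
    manip.servo_line(*pose(th,l),rate=.06 if l<.1 else .12)
    print(th,manip.get_time(),manip.get_contact_force())
p,_=pose(0,.12)
j=manip.get_joint_positions(); j[0]-=.6; manip.set_joints(j); manip.hold(.3)
print(manip.get_time())
c=manip.camera("scene")["image"][80:190,190:335]
t=manip.camera("top")["image"][135:225,105:265]
cv2.imwrite("pics/c.png",np.vstack([cv2.resize(c,(440,334)),cv2.resize(t,(440,248))])[:,:,::-1])
```

```text
0.45 8.225 [ 0.4599 -1.9661  4.7876]
0.3 8.6083 [ 1.2564 -0.3713  3.6682]
0.15 8.9917 [2.4453 0.1309 4.0483]
0 9.375 [0.8843 0.9734 3.741 ]
0 10.025 [-0.2297  0.2605 -0.3658]
0 10.925 [-0.0606 -0.0092  0.8827]
12.4417
```

View pics/c.png

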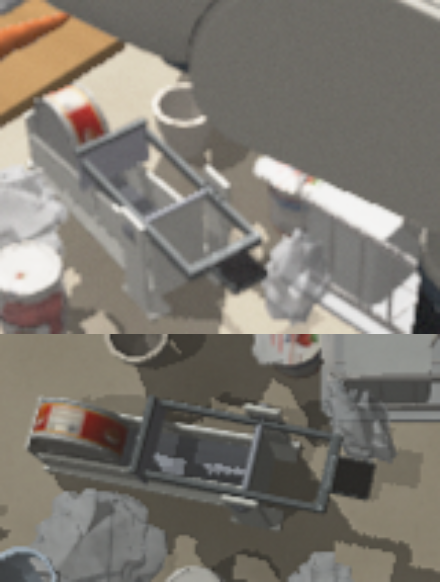

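The tin is in the catch end at (80,430), the lever is level and the gate is shut behind the tin.

```bash
python3 -c "
from rig import manip
print(manip.get_contact_force(),manip.get_position());print(manip.sign_off())"
```

```text
[-0.54357585 -0.07199965  0.20664915] [ 0.40760305 -0.35320497  0.24434692]
the job is handed in; nothing more can be done
None
```

I pressed the lever, the tin rolled into the catch end, the gate came back down behind it, the arm was clear of everything, and I handed the job in at about 12.5 s.

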